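# Square a power board into the corner of its jig with a spudger

### The job

Pick up the black spudger from the bench and, with it, nudge the power board across the jig plate until the board sits square in the corner, touching both raised fences. Move the board only with the spudger, never with the gripper itself, keep it lying flat, and then lay the spudger down on the bench clear of the jig. Leave the other things where they are.

Things in the scene. Friction and masses are not known exactly. Their poses are not given: they have to be found in the camera images.
- jig: fixed squaring jig, placed differently each time: dark steel plate 220 x 220 mm, 20 mm thick, with two 15 mm thick aluminium fences on it, tops 34 mm above the bench. Origin centred on its underside; axes along its edges. The far fence lies on its +x edge, inner face at x = +95 mm; the right fence on its -y edge, inner face at y = -95 mm. -x and +y edges are open
- power_board: loose green circuit board on an aluminium plate: 90 mm (its x) x 120 mm (its y) x 10 mm thick, about 0.26 kg; parts on top reach 22 mm but stay 12 mm inside the edges. Origin centred on its underside. It lies on the jig plate, turned up to 0.25 rad and at least 10 mm short of both fences. Seated, its origin is at (50, -35, 20) mm in the jig's frame, same axes
- board_corner (a point): the bottom corner of the power board that belongs in the jig's corner, at (45, -60, 0) mm in the board's frame; seated it is at (95, -95, 20) mm in the jig's frame
- spudger: black plastic pen-like bar, 184 mm long along its y, 12 mm wide, 11 mm high, about 30 g, lying on the bench to the left of the jig; both ends act as flat 12 x 11 mm faces. Origin at the middle of its underside
- tape_roll: orange tape roll 76 mm across, 19 mm high, bystander; origin under its centre
- flux_bottle: white squeeze bottle with red cap, 38 mm across, 118 mm high, bystander; origin under its centre
- heat_sink: small finned grey heat sink 30 x 35 x 18 mm, bystander; origin under its centre
- bench_vice: grey bench vice bolted to the bench at the robot's side of it, left of the jig: 192 mm along x, 105 mm along y, 108 mm high; does not move; origin about under its middle; keep the hand clear of it

How it is judged:
By the outcome, as a careful person would: the job done as asked, in the order asked, and still so for the second after the job is handed in, with the robot touching nothing.
It also fails if it takes over 72 s, if anything falls off the work surface, if the arm or the gripper's body presses on something with over 40 N, if the wrist force passes 120 N, or if a joint passes its speed limit or range.

### The arm

A 7-joint arm with a two-finger parallel gripper is mounted at the origin on a cart in front of the work surface, level with it; the furniture and walls round the work are solid. World frame = base frame: x ahead of the robot, y to its left, z up, the work surface at z = 0. Lengths are in m, angles in rad, forces in N, time in s.
With the tool pointing down it reaches from about 0.425 to 0.95 m from the base axis. Payload 4.7 kg.
Tool frame: the origin (TCP) lies on the centre line of the jaws, within the pads' length; the fingertips stand robot.nose_length ahead of it and the grasp point (between the pads) lies 8 mm behind it (robot.nose_length is the distance from the TCP to the fingertips, in m); z points along the fingers, y is the line along which they close (so a half turn about z gives the same grasp; the last joint's range is limited). The gripper opens to 85 mm and grips with 20 to 120 N. Pads are 22 mm wide; open, the fingers measure 114 mm over their backs; the gripper's body (76 mm by 85 mm) begins 54 mm behind the grasp point. The pads swing forward as they close: fully open they stand 13 mm farther back than shut.
Start: joints at [-1.23, 0.469, -0.049, 1.532, 0.024, 1.141, -0.082], TCP at [0.244, 0.629, 0.213] pointing down, gripper open.
Joint ranges: [-2.59, 2.59], [-0.33, 1.99], [-1.39, 1.29], [0.1, 2.45], [-1.04, 4.18], [0.21, 1.99], [-2.66, 2.66]. Speed limits (rad/s): [2.57, 2.57, 3.14, 3.14, 3.14, 3.14, 3.14].

### API

Orientations are given as [roll, pitch, yaw] about the fixed x, y, z axes, in that order (R = Rz(yaw) Ry(pitch) Rx(roll)).
In Python, from plant import robot gives the robot as it stands. Calls block until the motion is done:
- robot.goto(position, orientation): joint-space move of the TCP to a pose.
- robot.move_straight(position, vel=0.15, attitude=None, contact_N=None): straight line of the TCP; attitude=None keeps the orientation; vel is the mean speed in m/s. With contact_N (N) it stops when the force on the tool has changed by that much, and returns True; else False.
- robot.move_joints(angles): joint-space move.
- robot.grip(opening, strength=None): opening from 0.0 (shut) to 1.0 (fully open); strength is the grip in N (None keeps the last); returns when the fingers have stopped.
- robot.sleep(seconds).
- robot.inverse_kinematics(position, orientation): joint angles nearest the present ones, or None.
- robot.sense(): the state.
- robot.grab_frame(name): name is "scene" or "top" or "wrist"; returns a dict with "image" (400x640x3 uint8, red, green, blue), "range_z" (400x640 float32, m along the optical axis (not along the pixel's ray), 0 where there is no reading), "fx", "fy", "cx", "cy" (pixels), "R" (3x3) and "t" (3): a world point X has camera coordinates R X + t. Camera axes: x right, y down, z forward; pixel columns grow to the right and rows downward; lengths in m; the calibration is good to about 2 mm. A picture is of the moment at which its call begins.
A pose or a line that the arm cannot do raises robot.IKError and nothing moves.
- robot.close_job(): hands the job in; it is judged then, once.
The state is a dict: "t": time; "joint_pos": joint angles; "joint_velocities": joint speeds; "effort": joint torques, N m; "tcp_pos": TCP position; "tcp_rot": TCP orientation; "wrist_force": force on the tool from outside, world axes, zero at the start; "torque": the same for the moment, N m; "opening": opening from 0.0 (shut) to 1.0 (fully open); "gripper_force": force on a finger pad.
Only numpy, scipy, OpenCV 4.12 (cv2) and the standard library are available. Lean on these libraries where they do the work, as an engineer would, in place of code of your own. Each camera call takes 0.05 s, during which the arm holds its last target. There are 200 camera calls.

## Working session

There is one attempt and no reset: what is moved stays moved. The work goes in short steps, each a Python script; the robot and the scene stay as the last script left them, time stands still between calls to the robot, and variables do not carry over. Pictures are saved under pics/ and viewed, at most 10 in all, crops included, and the job is handed in when it is done.

```bash
ls; mkdir -p pics; python3 - <<'E'
from plant import robot
import cv2,numpy as np
print(robot.nose_length, robot.sense())
for n in("top","scene"):
    f=robot.grab_frame(n); cv2.imwrite(f"pics/{n}0.png",f["image"][:,:,::-1]); np.savez(f"{n}0.npz",**f)
    print(n,f["fx"],f["cx"],f["cy"],f["R"].round(3).tolist(),f["t"])
E
```

```text
pics
0.011 {'t': 0.0, 'joint_pos': array([-1.22986293,  0.46951153, -0.04859957,  1.53369599,  0.02408525,
        1.14101093, -0.08230142]), 'joint_velocities': array([ 0.00029535, -0.00088267, -0.00140991,  0.00123138, -0.0003068 ,
       -0.00131656,  0.00050741]), 'effort': array([-3.87706023e-04, -5.10302675e+01, -4.70481568e-02, -2.37719446e+01,
        1.06278481e-02,  7.42376171e-03,  1.55564999e-05]), 'tcp_pos': array([0.24374369, 0.628782  , 0.21211335]), 'tcp_rot': array([-3.13955276e+00,  5.98187207e-05,  2.77178755e+00]), 'wrist_force': array([-0.2606423 , -1.39909328, -1.09839246]), 'torque': array([-4.58676806e-02, -2.43492933e-05, -3.23366255e-02]), 'gripper_force': 0.0, 'opening': 0.9982907504864204}
top 435.22214959443227 317.68055149239296 199.47853355981286 [[-0.028, -1.0, -0.012], [-0.981, 0.03, -0.193], [0.194, 0.007, -0.981]] [-0.05736974  0.57209389  1.05632263]
scene 495.52775373688127 314.2828712074045 195.30010718400015 [[-0.804, -0.595, -0.018], [-0.271, 0.392, -0.879], [0.53, -0.702, -0.476]] [0.40738657 0.24713562 0.66371444]
```

View pics/top0.png

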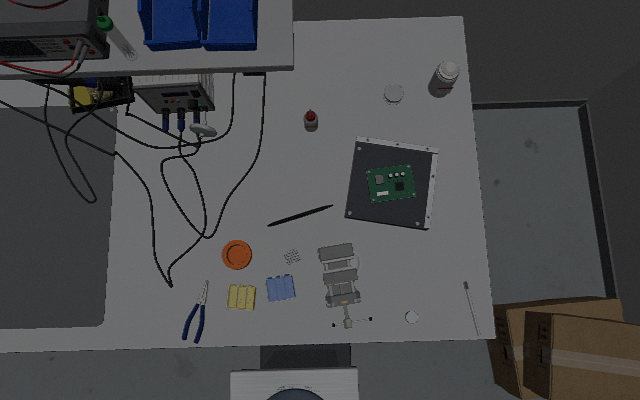

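View pics/scene0.png

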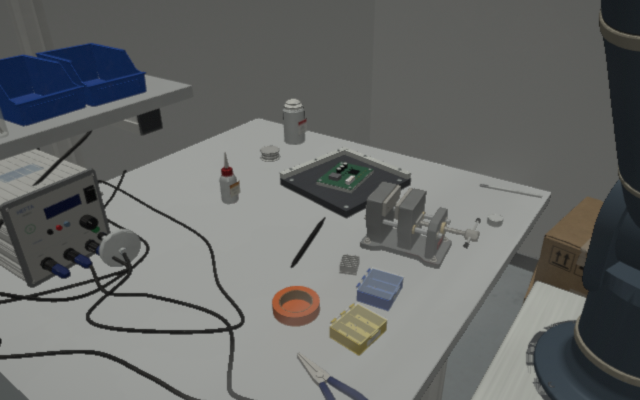

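The top view shows the jig, with corners near (358,138), (438,150), (428,229) and (346,217). The board is at (391,183), the spudger runs from (268,225) to (333,206), and the vice is around (340,285). The far fence is at the top of the jig and the right fence on its right side.

```bash
cat > h.py <<'E'
import numpy as np,cv2
def cloud(f):
    v,u=np.mgrid[0:400,0:640]; z=f["range_z"]
    P=np.stack([(u-f["cx"])/f["fx"]*z,(v-f["cy"])/f["fy"]*z,z],-1)
    return (P-f["t"])@f["R"]
def onplane(f,u,v,h):
    d=np.array([(u-f["cx"])/f["fx"],(v-f["cy"])/f["fy"],1])@f["R"]; c=-f["t"]@f["R"]
    return c+d*(h-c[2])/d[2]
def project(f,X):
    q=np.atleast_2d(X)@f["R"].T+f["t"]; return np.c_[q[:,0]/q[:,2]*f["fx"]+f["cx"],q[:,1]/q[:,2]*f["fy"]+f["cy"]]
def rect(f,mask,h):
    n,l,s,c=cv2.connectedComponentsWithStats(mask.astype(np.uint8)); i=1+s[1:,4].argmax()
    v,u=np.nonzero(l==i); p=np.array([onplane(f,a,b,h)[:2] for a,b in zip(u,v)])
    (cx,cy),(w,hh),a=cv2.minAreaRect((p*1000).astype(np.float32)); return len(u),cx,cy,w,hh,a
E
python3 - <<'E'
from h import *
f=dict(np.load("top0.npz")); P=cloud(f); I=f["image"].astype(int); v,u=np.mgrid[0:400,0:640]
box=lambda a,b,c,d:(u>a)&(u<b)&(v>c)&(v<d)
g=I[...,1]-I[...,0]
print("bench z",np.median(P[200:240,380:400,2]) , np.median(P[100:115,340:380,2]))
print("board",rect(f,cv2.morphologyEx(((g>15)&box(340,445,130,235)).astype(np.uint8),cv2.MORPH_CLOSE,np.ones((9,9)))>0,.030))
print("spud",rect(f,box(255,345,195,235)&(I.sum(2)<200),.008))
print("plate",rect(f,box(335,450,130,240)&(I.sum(2)<230),.020))
print("fence z",P[145:150:2,380:430:10,2].round(3).tolist())
for p,h in (((358,138),.034),((438,150),.034),((428,229),.02),((346,217),.02)): print(onplane(f,*p,h).round(4))
m=box(310,380,235,335)&(P[...,2]>.03); q=P[m]; print("vice",q.min(0),q.max(0)); 
for x in np.arange(.2,.5,.02):
  r=q[(q[:,0]>x)&(q[:,0]<x+.02)]
  if len(r): print(round(x,2),r[:,1].min().round(3),r[:,1].max().round(3),r[:,2].max().round(3))
m=(P[...,2]>.2)&(u<320); q=P[m]; print("shelf",np.percentile(q,[1,50,99],axis=0).round(3))
c=f["image"][125:245,255:455]; cv2.imwrite("pics/crop0.png",cv2.resize(c,None,fx=4,fy=4,interpolation=cv2.INTER_CUBIC)[:,:,::-1])
E
```

```text
bench z 0.018531983226767974 0.00045347580452501513
board (1500, 614.60546875, -266.9166259765625, 89.23844909667969, 118.90985870361328, 6.332896709442139)
spud (271, 538.8355102539062, -24.936431884765625, 11.893481254577637, 181.5161895751953, 16.95199203491211)
plate (6077, 611.2489624023438, -269.03265380859375, 221.80479431152344, 213.09059143066406, 79.28406524658203)
fence z [[0.027, 0.029, 0.037, 0.038, 0.034], [0.023, 0.026, 0.037, 0.034, 0.032], [0.021, 0.021, 0.025, 0.034, 0.035]]
[ 0.7387 -0.1865  0.034 ]
[ 0.6985 -0.3971  0.034 ]
[ 0.4904 -0.3578  0.02  ]
[ 0.5282 -0.1466  0.02  ]
vice [ 0.25304327 -0.1944197   0.03056115] [ 0.4585158  -0.0713329   1.14621733]
0.24 -0.145 -0.1 0.073
0.26 -0.194 -0.1 0.076
0.28 -0.139 -0.128 0.071
0.3 -0.16 -0.09 0.09
0.32 -0.169 -0.087 0.092
0.34 -0.157 -0.082 1.146
0.36 -0.162 -0.082 0.113
0.38 -0.16 -0.082 0.114
0.4 -0.155 -0.076 0.112
0.42 -0.155 -0.071 0.113
0.44 -0.153 -0.074 0.113
shelf [[ 0.355 -0.082  0.245]
 [ 0.875  0.287  0.27 ]
 [ 0.995  0.594  1.146]]
```

View pics/crop0.png

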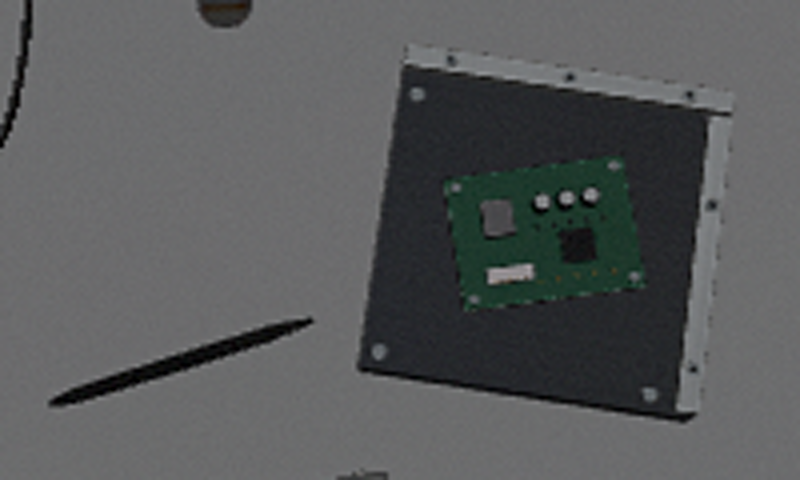

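The crop shows the board turned counter-clockwise relative to the jig, and the measured sizes match the given ones (89x119, 182x12). Next I'll move above the spudger, take a closer look, then grasp it.

```bash
cat >> h.py <<'E'
def R2(a): return np.array([[np.cos(a),-np.sin(a)],[np.sin(a),np.cos(a)]])
E
python3 - <<'E'
from plant import robot
from h import *
a=np.radians(16.95); c=np.array([.5388,-.0249])+R2(a)@[0,.033]
for p,y in ((( .628,-.193),79.2),((.57,-.18),79.2)):
  for d in (0,-180): print(robot.inverse_kinematics([*p,.035],[np.pi,0,np.radians(y+d)]))
robot.goto([*c,.16],[np.pi,0,a+np.pi/2]); robot.grip(0.5,40)
s=robot.sense(); print(s["t"],s["tcp_pos"],s["joint_pos"].round(2),s["wrist_force"])
f=robot.grab_frame("wrist"); np.savez("w0.npz",**f); cv2.imwrite("pics/w0.png",f["image"][:,:,::-1])
E
```

```text
[-0.19751905  0.7099663   0.63842808  1.75444682 -0.53861771  0.85910206
  0.49869419]
[-0.43990661  0.9321096   1.10345712  1.76768477 -0.94881516  1.07999197
 -2.32004529]
[-0.27831941  0.65768762  0.72237361  1.90501639 -0.59497913  0.80537207
  0.58066451]
[-0.48713163  0.85570056  1.10494317  1.91524372 -0.93041114  0.99960013
 -2.27289922]
3.0333 [0.52918264 0.00669793 0.15999742] [-0.5   0.31  0.5   1.96 -0.18  0.92  0.39] [ 0.26989749  0.02931631 -0.06884506]
```

View pics/w0.png

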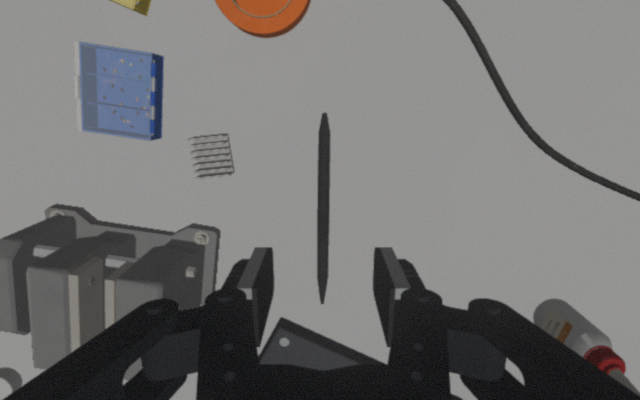

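The wrist view shows the spudger from (323,113) to (322,302), roughly centred between the jaws. I'll measure it here and grasp.

```bash
python3 - <<'E'
from plant import robot
from h import *
f=dict(np.load("w0.npz")); I=f["image"].astype(int).sum(2); v,u=np.mgrid[0:400,0:640]
n,x,y,w,h,a=rect(f,(u>300)&(u<345)&(v>100)&(v<310)&(I<200),.006); print(n,x,y,w,h,a)
if w>h: w,h,a=h,w,a-90
a=np.radians(a); c=np.array([x,y])/1000+R2(a)@[0,.033]
assert abs(np.degrees(a)-17)<4 and np.hypot(*(c-[.529,.0067]))<.012
robot.goto([*c,.06],[np.pi,0,a+np.pi/2])
hit=robot.move_straight([*c,.0125],vel=.06,contact_N=8); print("hit",hit,robot.sense()["tcp_pos"])
robot.grip(0,60); s=robot.sense(); print(s["opening"],s["gripper_force"],s["tcp_pos"])
robot.move_straight([*c,.09],vel=.1); s=robot.sense(); print(s["t"],s["opening"],s["gripper_force"],s["wrist_force"])
f=robot.grab_frame("wrist"); np.savez("w1.npz",**f); cv2.imwrite("pics/w1.png",f["image"][:,:,::-1])
E
```

```text
1754 537.993408203125 -25.380638122558594 9.347485542297363 179.56980895996094 16.489206314086914
hit False [0.52892431 0.00617774 0.0126628 ]
-0.0002610998684366432 0.0 [0.52867894 0.00630603 0.0125927 ]
5.9167 -0.0027604358179528633 0.0 [-0.55183496 -0.51081043 -0.1027373 ]
```

View pics/w1.png

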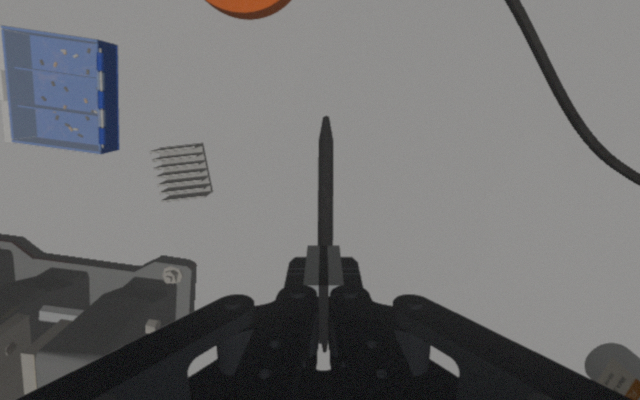

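The gripper shut empty, with the spudger still lying under the fingers from (326,117) to about (323,350). I'll check the depth to see where the spudger and the fingertips really are.

```bash
python3 - <<'E'
from h import *
for n,rows in (("w0",range(125,300,25)),("w1",range(125,350,15))):
    f=dict(np.load(n+".npz")); P=cloud(f); print(n,"cam",(-f["t"]@f["R"]).round(3))
    for r in rows:
        b=np.median(P[r,280:300],axis=0) ; q=np.median(P[r,322:327],axis=0); print(r,"bench",b[2].round(4),"bar",q.round(4),"rgb",f["image"][r,324])
E
```

```text
w0 cam [0.509 0.071 0.32 ]
125 bench -0.0007 bar [0.5153 0.0522 0.0082] rgb [50 51 50]
150 bench -0.0007 bar [0.5214 0.0322 0.0097] rgb [51 49 48]
175 bench -0.0005 bar [0.5278 0.0111 0.0095] rgb [50 48 49]
200 bench -0.0001 bar [ 0.5344 -0.0104  0.0103] rgb [53 53 52]
225 bench -0.0003 bar [ 0.5413 -0.033   0.0102] rgb [49 48 47]
250 bench -0.0006 bar [ 0.5483 -0.0568  0.0101] rgb [51 52 50]
275 bench -0.0004 bar [ 0.5559 -0.0811  0.0097] rgb [46 45 44]
w1 cam [0.508 0.071 0.25 ]
125 bench -0.0001 bar [0.5131 0.0562 0.0078] rgb [47 49 47]
140 bench -0.0002 bar [0.5158 0.0471 0.0099] rgb [47 48 46]
155 bench -0.0003 bar [0.5186 0.0377 0.0101] rgb [46 46 43]
170 bench -0.0002 bar [0.5215 0.0277 0.0094] rgb [46 48 46]
185 bench -0.0004 bar [0.5245 0.0179 0.0095] rgb [49 48 47]
200 bench -0.0004 bar [0.5274 0.0079 0.0104] rgb [42 45 41]
215 bench -0.0002 bar [ 0.5305 -0.0027  0.0103] rgb [45 47 43]
230 bench -0.0005 bar [ 0.5337 -0.0134  0.0104] rgb [47 46 45]
245 bench -0.0008 bar [0.5249 0.0159 0.1109] rgb [43 42 43]
260 bench 0.0006 bar [0.5249 0.0156 0.1254] rgb [29 33 29]
275 bench 0.13 bar [0.5248 0.0159 0.1378] rgb [37 37 38]
290 bench 0.152 bar [0.5253 0.0145 0.1451] rgb [44 44 43]
305 bench 0.1581 bar [0.5268 0.0092 0.1453] rgb [31 36 38]
320 bench 0.1725 bar [0.5285 0.0038 0.145 ] rgb [42 43 45]
335 bench 0.1791 bar [ 0.5303 -0.0022  0.1446] rgb [38 36 41]
```

```bash
python3 - <<'E'
from h import *
f=dict(np.load("w1.npz")); P=cloud(f)
for r in range(240,252): print(r,P[r,[308,314,332,338]].round(4)[:,1:].tolist())
f=dict(np.load("w0.npz")); P=cloud(f)
for r in range(244,262,2): print(r,P[r,[250,258,264,378,385,395]].round(3)[:,1:].tolist())
E
```

```text
240 [[-0.0282, -0.001], [-0.0269, -0.001], [-0.0199, 0.0074], [-0.0215, 0.0]]
241 [[-0.0282, 0.001], [-0.0274, -0.0004], [-0.0204, 0.0082], [-0.0224, -0.0005]]
242 [[-0.0298, -0.0012], [-0.0279, 0.0003], [-0.0213, 0.0076], [-0.0233, -0.0008]]
243 [[-0.0301, 0.0], [-0.0292, -0.0009], [-0.022, 0.0078], [-0.0239, -0.0004]]
244 [[-0.0314, -0.0014], [-0.0297, -0.0003], [-0.0224, 0.0088], [-0.0246, -0.0002]]
245 [[0.0147, 0.1127], [0.0149, 0.1114], [0.0171, 0.1116], [0.0179, 0.112]]
246 [[0.014, 0.1121], [0.0149, 0.1124], [0.0171, 0.1129], [0.0178, 0.1128]]
247 [[0.014, 0.1131], [0.0151, 0.1141], [0.0168, 0.1132], [0.0171, 0.1122]]
248 [[0.0144, 0.115], [0.0151, 0.115], [0.017, 0.1147], [0.0174, 0.1138]]
249 [[0.0139, 0.1148], [0.015, 0.1157], [0.0168, 0.1152], [0.0178, 0.1159]]
250 [[0.0141, 0.1162], [0.0152, 0.1172], [0.0168, 0.1161], [0.0176, 0.1166]]
251 [[0.0141, 0.1173], [0.0148, 0.1173], [0.0168, 0.1172], [0.0176, 0.1174]]
244 [[-0.076, -0.001], [-0.074, -0.002], [-0.071, 0.0], [-0.04, -0.001], [-0.038, 0.001], [-0.035, -0.001]]
246 [[-0.077, 0.001], [-0.075, 0.001], [-0.074, -0.0], [-0.042, -0.001], [-0.04, -0.0], [-0.037, 0.0]]
248 [[-0.08, -0.001], [0.009, 0.185], [0.01, 0.186], [0.022, 0.184], [0.024, 0.185], [-0.039, 0.0]]
250 [[-0.082, -0.0], [0.009, 0.188], [0.009, 0.187], [0.023, 0.188], [0.024, 0.188], [-0.041, -0.0]]
252 [[-0.084, -0.0], [0.009, 0.189], [0.01, 0.189], [0.023, 0.19], [0.023, 0.188], [-0.043, -0.001]]
254 [[-0.085, 0.0], [0.009, 0.191], [0.01, 0.191], [0.022, 0.191], [0.023, 0.191], [0.024, 0.19]]
256 [[-0.088, -0.001], [0.009, 0.192], [0.01, 0.194], [0.022, 0.192], [0.023, 0.192], [0.024, 0.193]]
258 [[0.008, 0.195], [0.01, 0.195], [0.01, 0.195], [0.021, 0.19], [0.023, 0.193], [0.024, 0.194]]
260 [[0.008, 0.196], [0.009, 0.196], [0.01, 0.197], [0.02, 0.191], [0.023, 0.196], [0.024, 0.197]]
```

The visible fingertips sit about 22 mm behind the reported TCP, not 11 mm ahead of it, which explains the miss. I'll descend lower with a light contact guard.

```bash
python3 - <<'E'
from plant import robot
from h import *
a=np.radians(16.6); c=np.array([.5386,-.0252])+R2(a)@[0,.033]
robot.grip(.4,60)
robot.move_straight([*c,.012],vel=.15)
hit=robot.move_straight([*c,-.0195],vel=.04,contact_N=5); s=robot.sense(); print("hit",hit,s["tcp_pos"],s["wrist_force"])
if hit: robot.move_straight([*c,s["tcp_pos"][2]+.003],vel=.03)
robot.grip(0,60); s=robot.sense(); print(s["opening"],s["gripper_force"],s["tcp_pos"],s["wrist_force"])
p=s["tcp_pos"]
robot.move_straight([p[0],p[1],.07],vel=.1); s=robot.sense(); print(s["t"],s["opening"],s["gripper_force"])
f=robot.grab_frame("wrist"); np.savez("w2.npz",**f); cv2.imwrite("pics/w2.png",f["image"][:,:,::-1])
P=cloud(f)
for r in range(60,250,15):
    k=np.nonzero(P[r,300:350,2]>.02)[0]+300
    if len(k): print(r,k.min(),k.max(),np.median(P[r,k],axis=0).round(4))
E
```

```text
hit True [ 0.52866695  0.00644247 -0.0188228 ] [-0.59206607  0.32408864  4.5350778 ]
0.10145635025838545 59.662715792655945 [ 0.52913208  0.00639817 -0.01579458] [-0.92401086 -0.08961527  1.6388643 ]
9.4083 0.10253636269692491 59.39300715923309
120 349 349 [0.5093 0.0712 0.2298]
135 317 329 [0.5123 0.0592 0.0922]
150 315 332 [0.514  0.0541 0.093 ]
165 312 335 [0.5156 0.0486 0.0944]
180 311 336 [0.5173 0.043  0.0947]
195 311 336 [0.5186 0.0374 0.0945]
210 311 336 [0.5206 0.0318 0.0947]
225 311 336 [0.5223 0.0257 0.0948]
240 311 335 [0.524  0.0197 0.0945]
```

The spudger is gripped about 125 mm from its far end, with its underside 15.5 mm above the TCP. Next is a side push along jig +x to square the board, stopping short of the fence.

```bash
cat >> h.py <<'E'
YJ=np.radians(-10.75); CJ=np.array([.6140,-.2720])
def J(x,y): return CJ+R2(YJ)@np.array([x,y])/1000   # jig mm -> world
ORI=[np.pi,0,YJ+np.pi/2]; ZP=.007
def toj(p): return (np.asarray(p)[:2]-CJ)@R2(YJ)*1000
def board(f):
    v,u=np.mgrid[0:400,0:640]; I=f["image"].astype(int)
    m=((I[...,1]-I[...,0]>15)&(u>330)&(u<445)&(v>130)&(v<240)).astype(np.uint8)
    n,x,y,w,h,a=rect(f,cv2.morphologyEx(m,cv2.MORPH_CLOSE,np.ones((9,9)))>0,.030)
    if w>h: w,h,a=h,w,a-90
    return n,toj([x/1000,y/1000]).round(1),round(w),round(h),round(a-np.degrees(YJ),1)
E
python3 - <<'E'
from plant import robot
from h import *
f=dict(np.load("top0.npz")); print("bottle",onplane(f,311,116,.118),toj(onplane(f,311,116,.118)), board(f))
robot.goto([*J(-85,97),.08],ORI)
print(robot.move_straight([*J(-85,97),ZP],vel=.1,contact_N=6),robot.sense()["tcp_pos"])
print(robot.move_straight([*J(-28,97),ZP],vel=.05,contact_N=12)); s=robot.sense(); print(s["t"],toj(s["tcp_pos"]),s["wrist_force"])
f=robot.grab_frame("top"); cv2.imwrite("pics/t1.png",cv2.resize(f["image"][110:260,240:460],None,fx=3.5,fy=3.5)[:,:,::-1]); print(board(f))
E
```

```text
bottle [ 0.77124639 -0.06380677  0.118     ] [115.65373891 233.86975393] (1500, array([-0.4,  5.1]), 89, 119, np.float64(17.1))
False [ 0.54905147 -0.16105666  0.00744425]
False
12.3417 [-27.82205433  96.68415349] [ 0.23828204  0.49051762 -0.41075874]
(1180, array([24.1, -7.2]), 89, 119, np.float64(0.1))
```

View pics/t1.png

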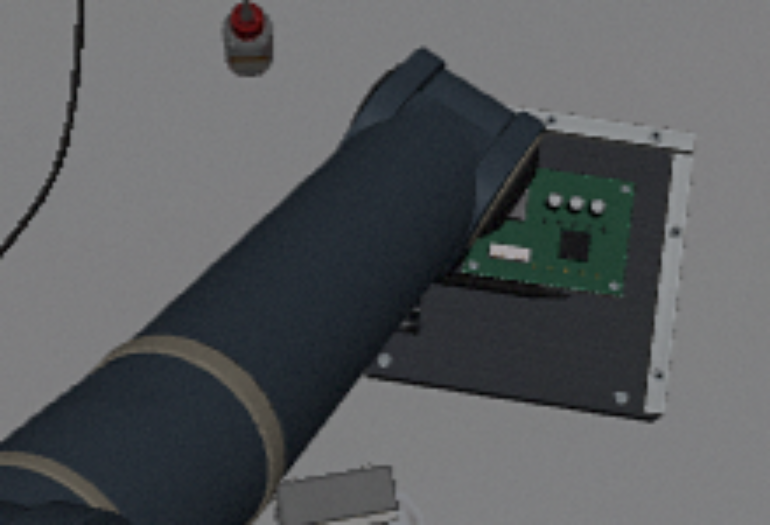

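The board is now square to the jig at (24,-7), lying flush along the spudger. Next is the end push along jig -y.

```bash
python3 - <<'E'
from plant import robot
from h import *
robot.move_straight([*J(-38,97),ZP],vel=.1)
robot.move_straight([*J(-38,100),.06],vel=.15)
robot.move_straight([*J(24,192),.06],vel=.15)
print(robot.move_straight([*J(24,192),ZP],vel=.12,contact_N=6))
print(robot.move_straight([*J(24,155),ZP],vel=.05,contact_N=12)); s=robot.sense(); print(s["t"],toj(s["tcp_pos"]),s["wrist_force"])
f=robot.grab_frame("top"); cv2.imwrite("pics/t2.png",cv2.resize(f["image"][110:260,240:460],None,fx=3.5,fy=3.5)[:,:,::-1]); print(board(f))
E
```

```text
False
False
15.5167 [ 23.93723789 154.79871963] [-0.4351312   0.14923189  0.32120376]
(1493, array([ 23.2, -31.8]), 89, 119, np.float64(0.2))
```

View pics/t2.png

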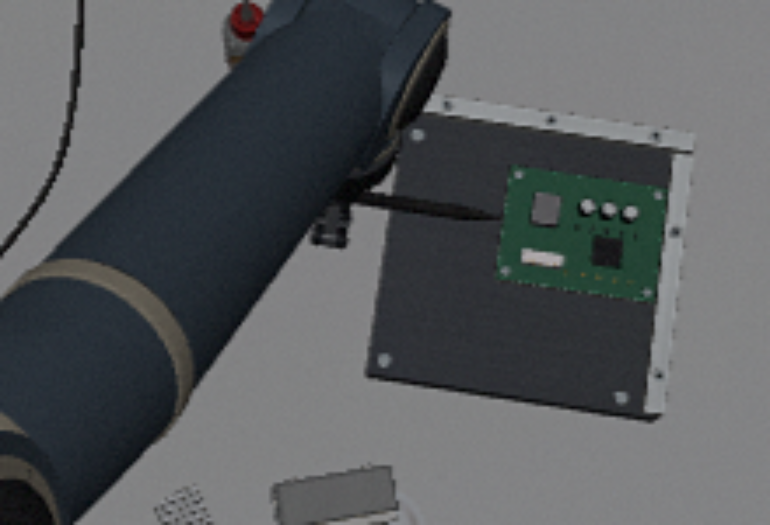

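The board is square at (23,-32), close to the right fence. Now I'll push +x into the far fence, then -y into the right fence, both with contact guards.

```bash
python3 - <<'E'
from plant import robot
from h import *
def say(h): s=robot.sense(); print(h,round(s["t"],1),toj(s["tcp_pos"]).round(1),(s["wrist_force"][:2]@R2(YJ)).round(1),s["opening"])
robot.move_straight([*J(24,165),ZP],vel=.15)
robot.move_straight([*J(24,165),.06],vel=.15)
robot.move_straight([*J(-40,76),.06],vel=.15)
robot.move_straight([*J(-40,76),ZP],vel=.12,contact_N=6)
say(robot.move_straight([*J(-9,76),ZP],vel=.06,contact_N=12))
say(robot.move_straight([*J(7,76),ZP],vel=.02,contact_N=7))
robot.move_straight([*J(-14,76),ZP],vel=.1)
robot.move_straight([*J(-14,80),.06],vel=.15)
robot.move_straight([*J(53,168),.06],vel=.15)
robot.move_straight([*J(53,168),ZP],vel=.12,contact_N=6)
say(robot.move_straight([*J(53,141),ZP],vel=.02,contact_N=7))
f=robot.grab_frame("top"); cv2.imwrite("pics/t3.png",cv2.resize(f["image"][110:260,240:460],None,fx=3.5,fy=3.5)[:,:,::-1]); print(board(f)); np.savez("t3.npz",**f)
E
```

```text
False 18.4 [-8.8 75.8] [-0.3 -0.1] 0.10304730253775313
True 19.1 [ 1.4 76.2] [0.1 0.5] 0.10511343542059662
True 22.2 [ 52.1 153.1] [ 0.  -0.5] 0.10593978940625523
(1478, array([ 52.7, -32.4]), 89, 119, np.float64(-0.1))
```

View pics/t3.png

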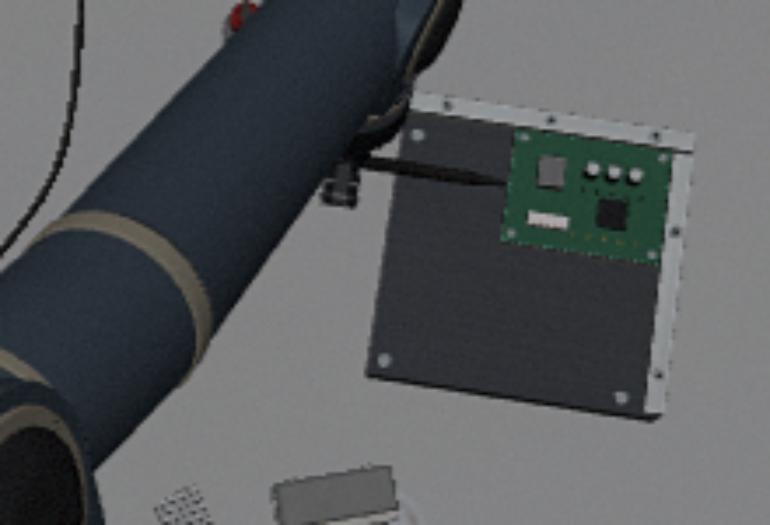

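The board appears to be in the corner. I'll repeat both pushes a little harder, then look closely at the corner with the wrist camera.

```bash
python3 - <<'E'
from plant import robot
from h import *
def say(h): s=robot.sense(); print(h,round(s["t"],1),toj(s["tcp_pos"]).round(1),(s["wrist_force"][:2]@R2(YJ)).round(1),s["opening"])
robot.move_straight([*J(53,163),ZP],vel=.15)
robot.move_straight([*J(53,163),.06],vel=.15)
robot.move_straight([*J(-14,76),.06],vel=.15)
robot.move_straight([*J(-14,76),ZP],vel=.12,contact_N=6)
say(robot.move_straight([*J(8,76),ZP],vel=.025,contact_N=11))
robot.move_straight([*J(-14,76),ZP],vel=.1)
robot.move_straight([*J(-14,80),.06],vel=.15)
robot.move_straight([*J(56,165),.06],vel=.15)
robot.move_straight([*J(56,165),ZP],vel=.12,contact_N=6)
say(robot.move_straight([*J(56,141),ZP],vel=.025,contact_N=11))
robot.move_straight([*J(56,165),ZP],vel=.15)
robot.move_straight([*J(56,165),.15],vel=.2)
robot.goto([*J(55,-65),.13],ORI); say(0)
f=robot.grab_frame("wrist"); cv2.imwrite("pics/w3.png",f["image"][:,:,::-1]); np.savez("w3.npz",**f)
E
```

```text
False 25.5 [ 2.5 76.9] [-9.2  2.9] 0.10518458109588381
True 28.6 [ 55.3 153.2] [1.  0.3] 0.09964584636601813
0 30.6 [ 55.8 -62.1] [0.1 1.1] 0.0997923830789987
```

View pics/w3.png

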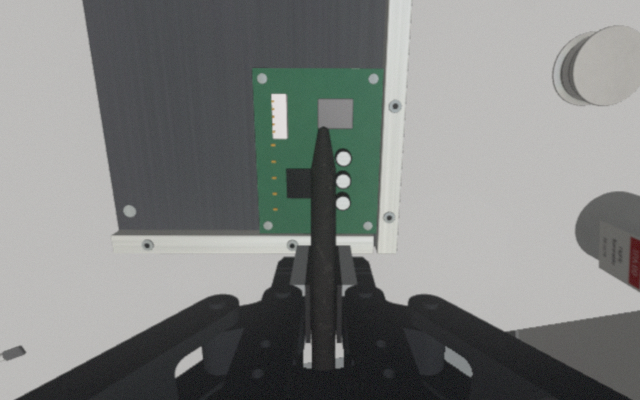

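The wrist view shows the board (columns 255–383, rows 68–235) against the far fence at column ~385 and the right fence at row ~236. I'll check the gaps numerically.

```bash
python3 - <<'E'
from h import *
f=dict(np.load("w3.npz")); I=f["image"].astype(int); g=(I[...,1]-I[...,0])
def edges(line,hb,hf,get,ax):
    out=[]
    for k in line:
        G,B=get(k)
        out.append((k,(toj(onplane(f,*G,hb))[ax]).round(1),(toj(onplane(f,*B,hf))[ax]).round(1)))
    return out
def row(r):
    gi=np.nonzero(g[r,350:395]>15)[0].max()+350; b=gi+np.nonzero(I[r,gi:gi+20].min(1)>150)[0].min(); return (gi+.5,r),(b-.5,r)
def col(c):
    gi=np.nonzero(g[200:245,c]>15)[0].max()+200; b=gi+np.nonzero(I[gi:gi+20,c].min(1)>150)[0].min(); return (c,gi+.5),(c,b-.5)
print("x",edges(range(80,216,15),.03,.034,row,0)); print("y",edges([265,275,285,350,360],.03,.034,col,1))
print(I[150,374:392].tolist()); print(I[226:242,280].tolist())
m=cv2.morphologyEx((g>15).astype(np.uint8),cv2.MORPH_OPEN,np.ones((3,3)))
v,u=np.mgrid[0:400,0:640]
d=lambda P:toj(P)
for p in ((253,68),(383,70)): print(d(onplane(f,*p,.03)))
E
```

```text
x [(80, np.float64(95.9), np.float64(97.3)), (95, np.float64(96.4), np.float64(97.1)), (110, np.float64(96.2), np.float64(96.9)), (125, np.float64(95.9), np.float64(97.4)), (140, np.float64(96.4), np.float64(97.2)), (155, np.float64(96.2), np.float64(97.0)), (170, np.float64(95.9), np.float64(97.4)), (185, np.float64(96.4), np.float64(97.2)), (200, np.float64(96.1), np.float64(97.0)), (215, np.float64(95.9), np.float64(96.8))]
y [(265, np.float64(-91.9), np.float64(-92.8)), (275, np.float64(-91.9), np.float64(-92.8)), (285, np.float64(-91.9), np.float64(-92.8)), (350, np.float64(-92.6), np.float64(-92.7)), (360, np.float64(-92.6), np.float64(-92.7))]
[[71, 110, 87], [66, 106, 86], [71, 109, 88], [71, 109, 89], [73, 111, 91], [72, 100, 83], [84, 92, 85], [111, 111, 108], [157, 158, 153], [194, 196, 190], [204, 206, 201], [206, 207, 203], [205, 207, 202], [209, 211, 204], [210, 211, 206], [210, 212, 206], [208, 210, 203], [204, 206, 201]]
[[64, 102, 80], [63, 100, 79], [61, 101, 79], [61, 103, 79], [63, 103, 80], [68, 106, 84], [63, 101, 79], [83, 98, 87], [99, 102, 99], [130, 131, 127], [178, 181, 177], [200, 203, 198], [209, 211, 205], [211, 211, 208], [213, 214, 211], [212, 214, 209]]
[ 7.8374165  26.61607794]
[95.98605386 25.50912388]
```

Gaps are under 1 mm and uniform, so the board is seated. Now I'll lay the spudger back where it came from.

```bash
python3 - <<'E'
from plant import robot
from h import *
c=[.5291,.0064]; o=[np.pi,0,np.radians(106.6)]
robot.move_straight([*J(55,-65),.17],vel=.2)
robot.goto([*J(20,150),.15],ORI)
robot.goto([*c,.05],o)
robot.move_straight([*c,-.010],vel=.1)
h=robot.move_straight([*c,-.019],vel=.02,contact_N=3); s=robot.sense(); print(h,s["t"],s["tcp_pos"])
robot.grip(.4); robot.sleep(.2)
robot.move_straight([*c,.15],vel=.12)
robot.goto([.40,.30,.25],[np.pi,0,2.2])
robot.sleep(.3); s=robot.sense(); print(s["t"],s["wrist_force"])
f=robot.grab_frame("top"); print(board(f)); cv2.imwrite("pics/t4.png",f["image"][:,:,::-1])
I=f["image"].astype(int); v,u=np.mgrid[0:400,0:640]
print("spud",rect(f,(u>255)&(u<345)&(v>190)&(v<240)&(I.sum(2)<200),.008))
E
```

```text
True 33.875 [ 0.52967061  0.00655126 -0.01581773]
37.5417 [-0.06449996  0.5129195   0.46791762]
(1472, array([ 52.8, -32.4]), 89, 119, np.float64(0.0))
spud (266, 539.6056518554688, -26.010086059570312, 11.045477867126465, 179.0130615234375, 16.954113006591797)
```

View pics/t4.png

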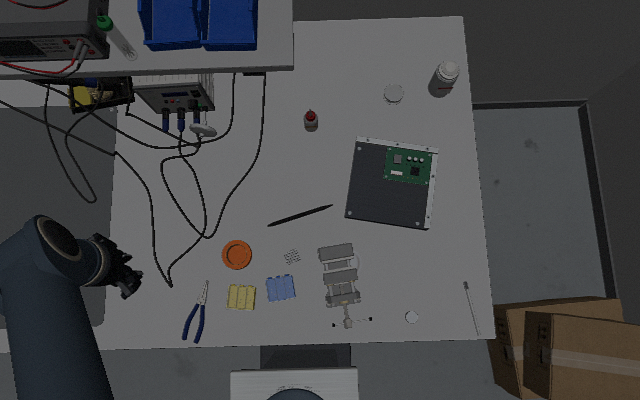

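The final view shows the board in the jig corner at (409,166) and the spudger on the bench from (268,225) to (333,206). The other items have not moved and the arm is clear, so I'm handing in.

```bash
python3 -c "
from plant import robot
print(robot.close_job())"
```

```text
the job is handed in; nothing more can be done
None
```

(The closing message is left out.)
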